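# Scan for pipes before drilling the bathroom counter

### The arm

A 7-joint arm with a two-finger parallel gripper is mounted at the origin on the work surface. World frame = base frame: x ahead of the robot, y to its left, z up, the work surface at z = 0. Lengths are in m, angles in degrees, forces in N, time in s.
With the tool pointing down it reaches from about 0.35 to 0.775 m from the base axis. Payload 3.1 kg.
Tool frame: the origin (TCP) lies at the very end of the fingers, on their centre line; the grasp point (between the pads) lies 19 mm behind it; z points along the fingers, y is the direction in which the jaws open and shut (so a half turn about z gives the same grasp; the last joint's range is limited). The gripper opens to 85 mm and grips with 20 to 120 N. Pads are 22 mm wide; open, the fingers measure 114 mm over their backs; the gripper's body (76 mm by 85 mm) begins 54 mm behind the grasp point. The pads swing forward as they close: fully open they stand 13 mm farther back than shut.
Start: joints at [74.444, 17.813, 0.802, 86.603, -0.252, 75.585, -1.558], TCP at [0.125, -0.536, 0.231] pointing down, gripper open.
Joint ranges: [-154.91, 154.91], [-16.99, 109.72], [-72.82, 74.43], [7.12, 147.25], [-82.49, 262.49], [11.32, 116.49], [-174.64, 174.64]. Speed limits (degrees/s): [159.86, 159.86, 180, 180, 180, 180, 180].

### API

Orientations are given as [roll, pitch, yaw] about the fixed x, y, z axes, in that order (R = Rz(yaw) Ry(pitch) Rx(roll)).
In Python, from rig import bot gives the robot as it stands.
- The arm moves only by the tool move_arm, never from a script. Its argument "deltas" is text: rows parted by semicolons, each of 4 numbers parted by spaces: the shift along the tool's x, y, z in cm, then the turn about the tool's z in degrees. A call has 1 to 20 rows; each row is the pose to reach, as a shift and turn from the pose commanded when the call began, along the tool's axes at that moment; what a row does not reach only later rows make up. A row lasts 1/12 s, in which the tool goes at most 41.7 mm and 7.16 degrees, less where a joint would pass 70% of its speed; a pose out of reach is approached as far as the arm can. A call with a gripper value outside its range is refused whole. "grip" is the closure, from 0 (fully open) to 1 (shut), set as the call begins (left out, the last holds). The fingers move at their own pace and stop on an object; the grip force is fixed at half the most. Time passes only in rows, so rows that repeat a pose let the fingers close. It gives the time, the measured TCP pose, the force and the opening at its end, in the units of the state.
- bot.read_state(): the state, without advancing time (a new reading comes with each control period).
- bot.camera(name): name is "scene" or "top" or "wrist"; returns a dict with "pixels" (480x640x3 uint8, blue, green, red), "z_map" (480x640 float32, m along the optical axis (not along the pixel's ray), 0 where there is no reading), "vfov" (degrees; the focal length in pixels is half the picture's height over the tangent of half this angle, whatever the lens; pixels are square), "cx", "cy" (the principal point, pixels), "T" (4x4, takes a point from camera to world coordinates); the wrist camera has in their place "mount" (4x4, takes a point from camera to tool coordinates, whose origin is the TCP and whose axes are the flange's). Camera axes: x right, y up, looking along -z (the intrinsics and any distortion apply to the point x, -y, -z); pixel columns grow to the right and rows downward; lengths in m; the calibration is good to about 2 mm. A picture is of the moment at which its call begins: read the wrist's pose just before it.
- bot.finish_job(): hands the job in, once; it reports no verdict.
The state is a dict: "t": time; "joint_positions": joint angles; "joint_velocities": joint speeds; "joint_torque": joint torques, N m; "ee_pos": TCP position; "ee_rot": TCP orientation; "contact_force": force on the tool from outside, world axes, zero at the start; "torque": the same for the moment, N m; "gripper_width": finger opening in m.
Only numpy, scipy, OpenCV 4.12 (cv2) and the standard library are available. Lean on these libraries where they do the work, as an engineer would, in place of code of your own. Each camera call takes 0.05 s, during which the arm holds its last target.

### The job

A hole is to be drilled in the tiled counter at the pencil cross, so check the spot for pipes first: lay the hand scanner (do not drop it) flat on the counter with one long side flush against the front of the tiled pipe boxing and the notch in its nose at the cross. Only then press the spring key on top of its handle right down, with no more than a firm thumb's push (about 2.5 kg at most), and finish while still holding it down, with the scanner staying in its place. Leave the tumbler, the shampoo bottle on the boxing and the tape roll alone.

Things in the scene. Friction and masses are not known exactly. Their poses are not given: they have to be found in the camera images.
- scanner: Loose pipe scanner, 0.4 to 0.65 kg, grey plastic, black sole. Foot: straight-sided block 190 mm long (its x, nose at +x), 86 mm wide (long sides at y = -43 and +43 mm), 38 mm high, display on it up to 45 mm. A D handle stands on its centre line, top 104 mm above the sole. Origin: centre of the sole, on the counter when flat; z up.
- scanner_grip (a point): Middle of the handle bar, at x = -36, y = 0, 91 mm above the scanner's sole. The bar is level, runs along the scanner's x from -89 to +41 mm, is 34 mm wide (y), 78 to 104 mm above the sole, and free underneath from x = -65 to +15 mm, where 32 mm wide pillars carry it.
- scanner_notch (a point): Notch in the middle of the scanner's nose edge, at sole level, 95 mm ahead of its origin (x = +95, y = 0); 10 mm wide, 8 mm deep.
- key_top (a point): Centre of the top of the spring key: black rubber, 24 mm (x) by 22 mm (y), on the handle's front end, at x = +22, y = 0 and 113 mm above the sole when up. It stands 7 mm proud of its bezel, 9 mm above the handle's top, and is pressed straight down.
- scan_key (a joint): Travel of the key in m: 0 up, 0.005 fully down. It begins to move at about 3 N, is fully down at about 6 N and springs back when let go.
- boxing: Tiled pipe boxing fixed on the counter, 620 mm long (its x), 130 mm deep, 65 mm high, cream with border tiles on its front. Origin: middle of the foot of its front face. The face is upright, in this frame's plane y = 0, and looks to +y; the boxing lies behind it (y = 0 to -130 mm). With the scanner flush the scanner's origin is at y = +43 mm.
- mark: Drill mark: a pencil cross on a flat 50 mm square of masking tape stuck to the counter, fixed. Origin: the crossing point, on the counter, 43 mm in front of the boxing's front face (half the scanner's width).
- tumbler: White ceramic tooth tumbler, 72 mm across, 95 mm tall, loose; a bystander. Origin: centre of its underside.
- shampoo: Red shampoo bottle with black cap, 60 mm across, 190 mm tall, standing loose on top of the boxing near its +x end, 90 mm behind the front face; a bystander. Origin: centre of its underside.
- tape_roll: Roll of masking tape lying flat, 104 mm across, 25 mm high, loose; a bystander. Origin: centre of its underside.
There are look-alikes about, which are no part of the job. There is more than one size of the scanner; the one meant has the size given above.

How it is judged:
By the outcome, as a careful person would: the job done as asked, in the order asked, and still so for the second after the job is handed in, while the arm keeps its last pose, push and grip.
It also fails if it takes over 48 s, if anything falls off the work surface, if the arm or the gripper's body presses on something with over 40 N, if the wrist force passes 120 N, or if a joint passes its speed limit or range.

## Working session

There is one attempt and no reset: what is moved stays moved. The work goes in short steps, Python scripts to look and compute and a tool call to move; the robot and the scene stay as the last step left them, time stands still between calls to the robot, and variables do not carry over. Pictures are saved under pics/ and viewed, and the job is handed in when it is done.

Besides the shell and the picture viewer there is one more tool, called in YAML: its name, and indented under it one key for each argument. move_arm: Moves the arm, as the interface text tells. Its arguments: {"type":"object","properties":{"deltas":{"type":"string"},"grip":{"type":"number"}},"required":["deltas"]}

```bash
mkdir -p pics; ls
python3 - <<'E'
from rig import bot
import cv2,numpy as np
s=bot.read_state();print({k:np.round(v,3).tolist() for k,v in s.items()})
for n in ["scene","top","wrist"]:
    c=bot.camera(n);cv2.imwrite(f"pics/{n}0.png",c["pixels"]);np.savez(f"{n}0.npz",**c)
    print(n,{k:(np.round(v,4).tolist()) for k,v in c.items() if k not in("pixels","z_map")})
E
```

```text
pics
{'t': 0.0, 'joint_positions': [74.445, 17.863, 0.803, 86.693, -0.252, 75.583, -1.559], 'joint_velocities': [-0.009, -0.035, -0.076, -0.108, 0.081, -0.013, -0.035], 'joint_torque': [-0.0, -37.991, 0.146, -23.059, 0.012, 0.014, 0.0], 'ee_pos': [0.125, -0.535, 0.23], 'ee_rot': [-179.863, 0.006, 13.167], 'contact_force': [-0.707, -0.76, -0.422], 'torque': [0.026, -0.027, 0.028], 'gripper_width': 0.085}
scene {'vfov': 47.8217, 'cx': 317.8242, 'cy': 236.8892, 'T': [[-0.8207, -0.3464, 0.4543, 1.1251], [0.5713, -0.5078, 0.6448, 0.8727], [0.0073, 0.7887, 0.6147, 0.873], [0.0, 0.0, 0.0, 1.0]]}
top {'vfov': 44.5058, 'cx': 319.9077, 'cy': 238.6007, 'T': [[-0.0065, 0.98, -0.1987, 0.3126], [-1.0, -0.0077, -0.0054, 0.0602], [-0.0069, 0.1987, 0.98, 1.3052], [0.0, 0.0, 0.0, 1.0]]}
wrist {'vfov': 65.9594, 'cx': 323.8632, 'cy': 236.5073, 'mount': [[-0.0007, 0.9645, 0.2642, 0.0678], [1.0, 0.0007, 0.0001, 0.0005], [-0.0001, 0.2642, -0.9645, -0.1438], [0.0, 0.0, 0.0, 1.0]]}
```

View pics/top0.png

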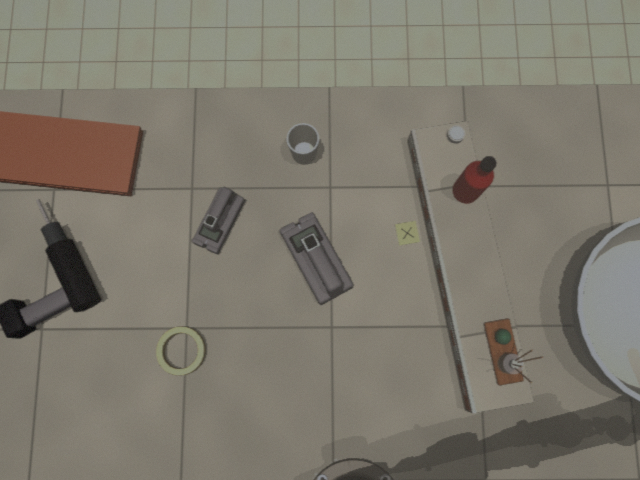

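View pics/scene0.png

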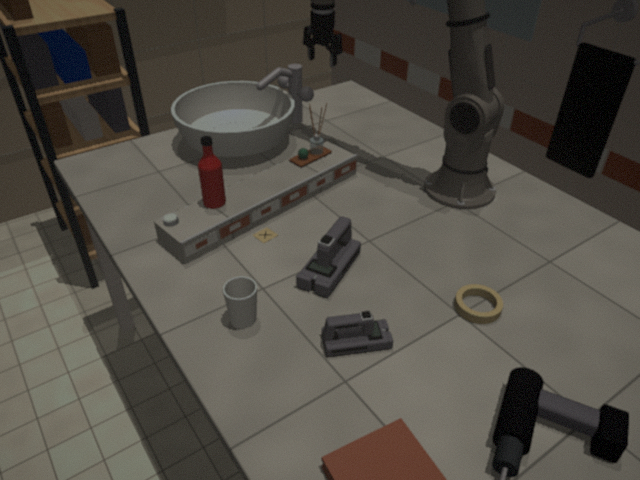

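View pics/wrist0.png

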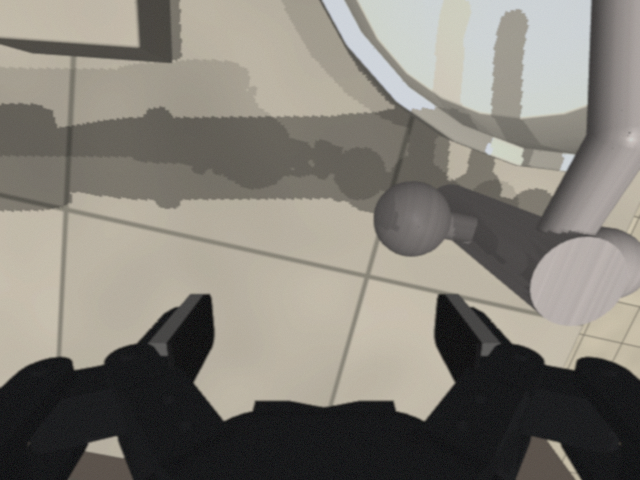

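```bash
cat > h.py <<'E'
import numpy as np,cv2
def cloud(c,T):
    z=c["z_map"].astype(float);h,w=z.shape
    f=h/2/np.tan(np.radians(float(c["vfov"]))/2)
    u,v=np.meshgrid(np.arange(w),np.arange(h))
    p=np.stack([(u-c["cx"])/f*z,-(v-c["cy"])/f*z,-z],-1)
    return p@T[:3,:3].T+T[:3,3]
def proj(c,T,P):
    h=480;f=h/2/np.tan(np.radians(float(c["vfov"]))/2)
    q=(np.atleast_2d(P)-T[:3,3])@T[:3,:3]
    return np.c_[c["cx"]+f*q[:,0]/-q[:,2], c["cy"]+f*q[:,1]/q[:,2]]
E
python3 - <<'E'
from h import *
for n in["top","scene"]:
    c=np.load(n+"0.npz");W=cloud(c,c["T"]);ok=c["z_map"]>0
    np.save(n+"W.npy",W)
    pix={"top":dict(mark=(407,233),nose=(300,222),disp=(311,241),key=(311,241),grip=(325,265),tail=(337,295),small=(222,215),tum=(303,150),tape=(180,335),box1=(425,150),box2=(470,390),counter=(400,300)),
    "scene":dict(mark=(265,236),key=(327,240),grip=(338,235),small=(367,316))}[n]
    for k,(u,v) in pix.items(): print(n,k,np.round(W[v,u],4))
c=np.load("top0.npz");im=c["pixels"][190:320,180:430]
cv2.imwrite("pics/crop0.png",cv2.resize(im,None,fx=3.2,fy=3.2,interpolation=cv2.INTER_CUBIC))
E
```

```text
top mark [ 0.5879 -0.13    0.0039]
top nose [0.6086 0.1113 0.0333]
top disp [0.5495 0.0853 0.1125]
top key [0.5495 0.0853 0.1125]
top grip [0.5005 0.0566 0.1029]
top tail [0.4473 0.0305 0.0147]
top small [0.6265 0.2859 0.0314]
top tum [0.788  0.1055 0.0037]
top tape [ 3.632e-01  3.768e-01 -2.000e-04]
top box1 [ 0.7634 -0.168   0.0643]
top box2 [ 0.2457 -0.237   0.0694]
top counter [ 0.4365 -0.1093  0.0024]
scene mark [ 0.5912 -0.1265 -0.0018]
scene key [0.5548 0.0993 0.1156]
scene grip [0.5134 0.0858 0.1032]
scene small [0.6054 0.309  0.0804]
```

View pics/crop0.png

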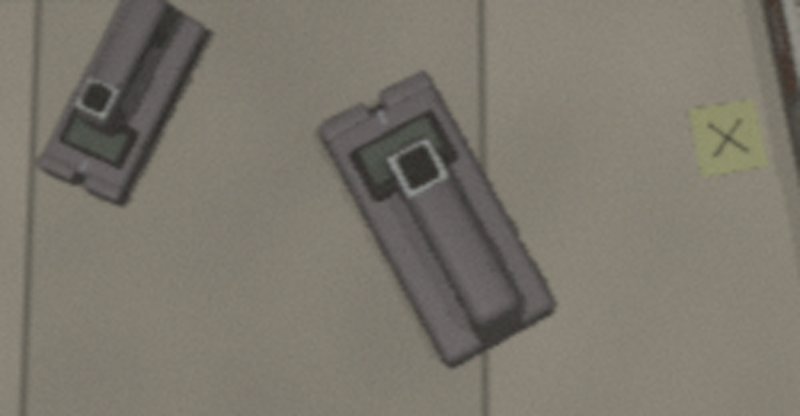

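Run:
```python
from h import *
for n in["top","scene"]:
    W=np.load(n+"W.npy");m=(W[...,2]>.1)&(abs(W[...,0]-.35)<.4)&(W[...,1]<-.1)&(W[...,1]>-.45)
    P=W[m]
    print(n,len(P))
    for lo in np.arange(-.05,.8,.05):
        q=P[(P[:,0]>=lo)&(P[:,0]<lo+.05)]
        if len(q): print(round(lo,2),np.round(q.min(0),3),np.round(q.max(0),3))
W=np.load("topW.npy");P=W[200:320,270:360].reshape(-1,3)
for lo,hi in[(.03,.05),(.095,.108),(.110,.118)]:
    q=P[(P[:,2]>lo)&(P[:,2]<hi)];r=cv2.minAreaRect((q[:,:2]*1000).astype(np.float32));print(len(q),r)
P=W[175:260,180:255].reshape(-1,3);q=P[(P[:,2]>.02)];print(q.max(0),cv2.minAreaRect((q[:,:2]*1000).astype(np.float32)))
P=W[110:420,400:540].reshape(-1,3);q=P[(P[:,2]>.055)&(P[:,2]<.075)];print(cv2.minAreaRect((q[:,:2]*1000).astype(np.float32)))
```

```text
top 2045
0.25 [ 0.267 -0.332  0.102] [ 0.3   -0.292  0.228]
0.3 [ 0.301 -0.333  0.1  ] [ 0.349 -0.29   0.227]
0.35 [ 0.351 -0.45   0.1  ] [ 0.4   -0.291  0.136]
0.4 [ 0.4  -0.45  0.1 ] [ 0.449 -0.443  0.136]
0.45 [ 0.454 -0.45   0.131] [ 0.454 -0.45   0.131]
0.6 [ 0.637 -0.271  0.1  ] [ 0.65  -0.226  0.202]
0.65 [ 0.65  -0.28   0.101] [ 0.697 -0.219  0.259]
scene 1591
0.0 [ 0.022 -0.12   0.45 ] [ 0.05  -0.1    0.515]
0.05 [ 0.052 -0.102  0.509] [ 0.053 -0.1    0.516]
0.25 [ 0.268 -0.321  0.1  ] [ 0.3   -0.292  0.227]
0.3 [ 0.3   -0.335  0.101] [ 0.349 -0.29   0.227]
0.35 [ 0.351 -0.45   0.1  ] [ 0.399 -0.291  0.133]
0.4 [ 0.4   -0.45   0.101] [ 0.446 -0.438  0.132]
0.45 [ 0.45  -0.449  0.102] [ 0.452 -0.445  0.131]
0.6 [ 0.641 -0.249  0.101] [ 0.65  -0.229  0.192]
0.65 [ 0.65  -0.268  0.1  ] [ 0.7   -0.217  0.257]
2190 ((528.9930419921875, 77.26280212402344), (191.66615295410156, 86.418701171875), 28.42995262145996)
822 ((508.7213134765625, 66.46159362792969), (131.26927185058594, 34.418548583984375), 28.3494815826416)
111 ((513.9102783203125, 68.29742431640625), (104.12479400634766, 21.856212615966797), 29.633394241333008)
[0.69284712 0.35410531 1.30515965] ((509.057861328125, 172.15863037109375), (426.822998046875, 149.38223266601562), 48.98294448852539)
((517.0087280273438, -250.63104248046875), (621.5797119140625, 132.5863494873047), 9.40047836303711)
```

move_arm:
  deltas: "0 0 -4; 0 0 -8;3 -2 -9; 6 -5 -9; 9 -8 -9; 12 -10 -9; 15 -12 -9;18 -14.5 -9; 21 -17 -9; 24 -19.5 -9; 27 -22 -9; 30 -24.5 -9; 33 -27 -9; 36 -29.5 -9; 39 -32 -9; 42 -34.5 -9; 45 -37 -9; 48 -39 -9;50 -40.5 -9; 50 -40.5 -9"

```text
$.deltas[0]: bad value
```

move_arm:
  deltas: "0 0 -4 0; 0 0 -8 0;3 -2 -9 0; 6 -5 -9 0; 9 -8 -9 0; 12 -10 -9 0; 15 -12 -9 0;18 -14.5 -9 0; 21 -17 -9 0; 24 -19.5 -9 0; 27 -22 -9 0; 30 -24.5 -9 0; 33 -27 -9 0; 36 -29.5 -9 0; 39 -32 -9 0; 42 -34.5 -9 0; 45 -37 -9 0; 48 -39 -9 0;50 -40.5 -9 0; 50 -40.5 -9 0"

```text
t: 1.82
ee_pos: [0.5218, -0.0205, 0.3203]
ee_rot: [-179.7, -0.1, 13.8]
contact_force: [-1.1, 0.6, 0.4]
gripper_width: 0.0853
```

```bash
cat >> h.py <<'E'
from scipy.spatial.transform import Rotation as Ro
def toolT(s):
    T=np.eye(4);T[:3,:3]=Ro.from_euler("xyz",np.asarray(s["ee_rot"],float),degrees=True).as_matrix();T[:3,3]=s["ee_pos"];return T
def wrist(bot,name):
    s=bot.read_state();c=bot.camera("wrist");T=toolT(s)@c["mount"]
    cv2.imwrite(f"pics/{name}.png",c["pixels"]);np.savez(name+".npz",TT=T,**c)
    return s,c,T,cloud(c,T)
def rect(W,lo,hi,xr,yr):
    m=(W[...,2]>lo)&(W[...,2]<hi)&(W[...,0]>xr[0])&(W[...,0]<xr[1])&(W[...,1]>yr[0])&(W[...,1]<yr[1])
    q=W[m];return len(q),cv2.minAreaRect((q[:,:2]*1000).astype(np.float32))
E
python3 - <<'E'
from h import *
from rig import bot
s,c,T,W=wrist(bot,"w1")
print({k:np.round(s[k],3).tolist() for k in("t","ee_pos","ee_rot","contact_force","joint_positions")})
print(rect(W,.03,.05,(.35,.7),(-.05,.2)))
print(rect(W,.095,.108,(.35,.7),(-.05,.2)))
print(rect(W,.055,.075,(.1,.9),(-.4,-.1)))
m=(W[...,2]<.01)&(W[...,2]>-.02);print(np.median(W[m][:,2]))
E
```

```text
{'t': 1.817, 'ee_pos': [0.522, -0.02, 0.32], 'ee_rot': [-179.686, -0.086, 13.755], 'contact_force': [-1.06, 0.587, 0.378], 'joint_positions': [25.076, 15.283, -31.92, 79.812, 7.698, 87.114, -82.555]}
(7828, ((530.5172729492188, 75.53675842285156), (189.80511474609375, 86.67198944091797), 28.33361053466797))
(3756, ((509.46563720703125, 63.88170623779297), (131.30393981933594, 34.68400955200195), 28.048442840576172))
(38416, ((490.2956237792969, -257.2987060546875), (566.63427734375, 132.05795288085938), 9.37657642364502))
0.0010768651022125542
```

View pics/w1.png

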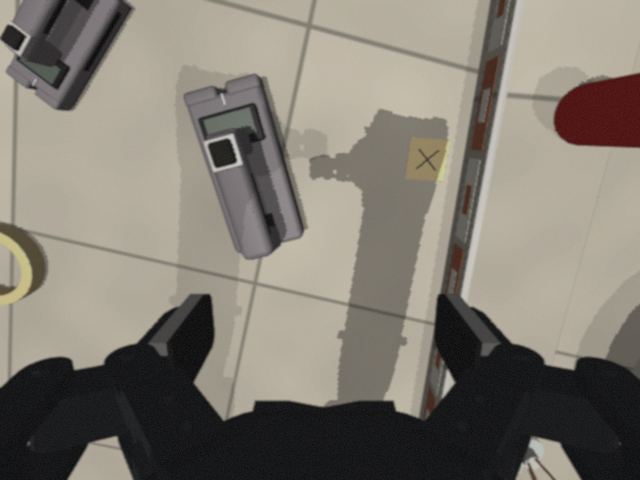

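```bash
cat > m.py <<'E'
from h import *
def face(W,a=9.4):
    n=np.array([-np.sin(np.radians(a)),np.cos(np.radians(a))]);d=np.array([n[1],-n[0]])
    m=(W[...,2]>.012)&(W[...,2]<.055)&(W[...,0]>.2)&(W[...,0]<.8)
    q=W[m][:,:2];o=q@n;s=q@d
    o0=-.183*1 # rough
    c=np.array([.517,-.2506])@n+.065
    k=abs(o-c)<.012
    for _ in range(3):
        p=np.polyfit(s[k],o[k],1);r=o-np.polyval(p,s);k=abs(r)<.004
    return k.sum(),a+np.degrees(np.arctan(p[0])),p
E
python3 - <<'E'
from m import *
for f,px in(("w1",(427.5,159.5)),("top0",(407,233)),("scene0",(265,236))):
    c=np.load(f+".npz");T=c["TT"] if "TT" in c else c["T"];W=cloud(c,T)
    k,a,p=face(W)
    # ray to plane z=0
    fo=240/np.tan(np.radians(float(c["vfov"]))/2)
    r=T[:3,:3]@np.array([(px[0]-c["cx"])/fo,-(px[1]-c["cy"])/fo,-1]);X=T[:3,3]-r*T[2,3]/r[2]
    n=np.array([-np.sin(np.radians(9.4)),np.cos(np.radians(9.4))]);d=np.array([n[1],-n[0]])
    print(f,k,a,"mark",X,"dist to face",X[:2]@n-np.polyval(p,X[:2]@d))
c=np.load("w1.npz");im=c["pixels"]
cv2.imwrite("pics/w1c.png",cv2.resize(im[120:200,380:480],None,fx=6,fy=6,interpolation=cv2.INTER_CUBIC))
cv2.imwrite("pics/w1d.png",cv2.resize(im[60:270,170:320],None,fx=2.8,fy=2.8,interpolation=cv2.INTER_CUBIC))
E
```

```text
w1 5069 9.347879494733744 mark [ 0.58996936 -0.13364052  0.        ] dist to face 0.04079713078991523
top0 1164 9.425147972284998 mark [ 0.58868766 -0.13059888  0.        ] dist to face 0.041793711539683503
scene0 2143 9.427212893358709 mark [ 0.59235243 -0.12442137  0.        ] dist to face 0.04943013924590223
```

View pics/w1c.png

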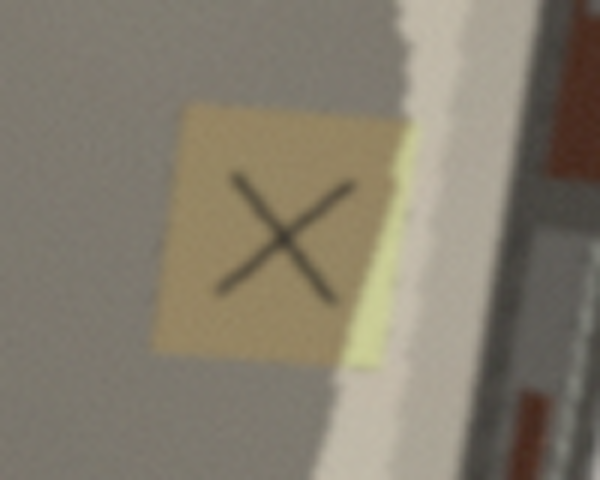

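View pics/w1d.png

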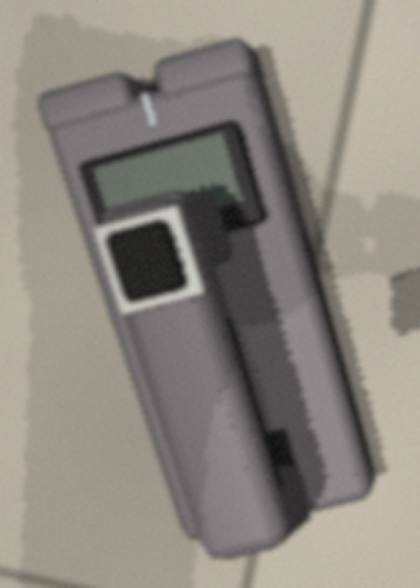

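move_arm:
  deltas: "0.2 -2.5 2 -5; 0.4 -5 5 -10; 0.7 -8.5 9 -14.4; 0.7 -8.5 13 -14.4; 0.7 -8.5 16 -14.4; 0.7 -8.5 17 -14.4; 0.7 -8.5 17 -14.4; 0.7 -8.5 17 -14.4"
  grip: 0

```text
t: 2.53
ee_pos: [0.5081, 0.0555, 0.1522]
ee_rot: [179.9, -0.0, 27.4]
contact_force: [-0.6, -0.2, 0.7]
gripper_width: 0.0856
```

Run:
```python
from m import *
from rig import bot
s,c,T,W=wrist(bot,"w2")
print({k:np.round(s[k],4).tolist() for k in("t","ee_pos","ee_rot","contact_force","joint_positions")})
print(rect(W,.03,.05,(.35,.7),(-.05,.2)))
print(rect(W,.095,.108,(.35,.7),(-.05,.2)))
print(rect(W,.110,.12,(.35,.7),(-.05,.2)))
```

```text
{'t': 2.5333, 'ee_pos': [0.5081, 0.0555, 0.1522], 'ee_rot': [179.9408, -0.0294, 27.4239], 'contact_force': [-0.5545, -0.1639, 0.678], 'joint_positions': [19.311, 20.2689, -35.0455, 98.648, 12.7316, 65.0367, -82.0468]}
(20997, ((530.4744262695312, 75.55445861816406), (188.559814453125, 86.26115417480469), 28.30336570739746))
(11158, ((509.9203186035156, 64.50170135498047), (129.2969970703125, 34.60589599609375), 28.38424301147461))
(2131, ((549.20849609375, 85.642333984375), (23.5733642578125, 22.06183624267578), 27.590797424316406))
```

View pics/w2.png

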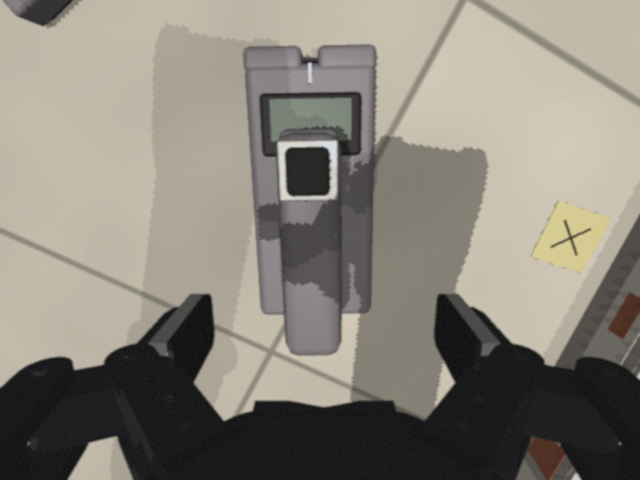

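move_arm:
  deltas: "0.4 -0.7 0 -0.9; 0.4 -0.7 2 -0.9; 0.4 -0.7 4 -0.9; 0.4 -0.7 6 -0.9; 0.4 -0.7 7.5 -0.9; 0.4 -0.7 8 -0.9; 0.4 -0.7 8 -0.9; 0.4 -0.7 8 -0.9"
  grip: 0

```text
t: 3.25
ee_pos: [0.5091, 0.0657, 0.0728]
ee_rot: [179.9, -0.2, 28.5]
contact_force: [0.0, 0.3, -0.1]
gripper_width: 0.0855
```

Run:
```python
from m import *
from rig import bot
s,c,T,W=wrist(bot,"w3")
print({k:np.round(s[k],4).tolist() for k in("t","ee_pos","ee_rot","contact_force","joint_positions")})
print(rect(W,.110,.12,(.35,.7),(-.05,.2)))
```

```text
{'t': 3.25, 'ee_pos': [0.5091, 0.0657, 0.0728], 'ee_rot': [179.9479, -0.1627, 28.4751], 'contact_force': [0.0222, 0.3173, -0.0694], 'joint_positions': [16.53, 25.8387, -33.5051, 103.8412, 17.0478, 55.2104, -85.6644]}
(8309, ((514.9326782226562, 67.37710571289062), (83.44874572753906, 85.2418441772461), 73.86384582519531))
```

View pics/w3.png

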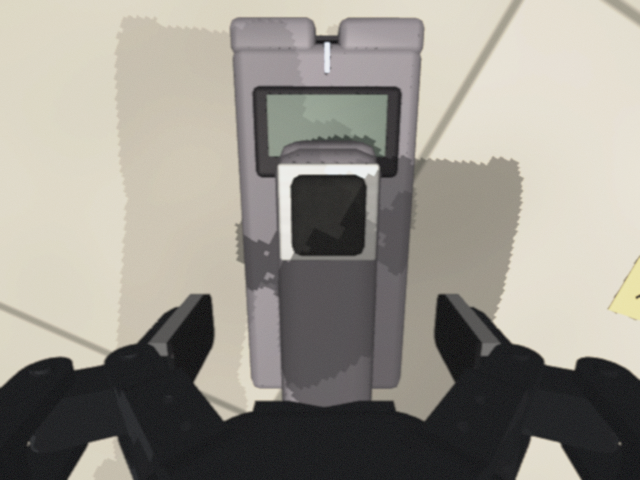

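move_arm:
  deltas: "0 0 0 0; 0 0 0 0; 0 0 0 0; 0 0 0 0; 0 0 0 0; 0 0 0 0; 0 0 0 0; 0 0 0 0; 0 0 0 0; 0 0 0 0"
  grip: 1

```text
t: 4.13
ee_pos: [0.5083, 0.0646, 0.0718]
ee_rot: [179.9, -0.0, 28.4]
contact_force: [-0.2, -2.7, 4.6]
gripper_width: 0.033
```

move_arm:
  deltas: "0 0 -0.5 0; 0 0 -1.2 0; 0 0 -2 0; 0 0 -2.7 0; 0 0 -3 0; 0 0 -3 0; 0 0 -3 0; 0 0 -3 0"

```text
t: 4.8
ee_pos: [0.5072, 0.065, 0.1009]
ee_rot: [-180.0, 0.1, 28.5]
contact_force: [-0.4, 0.1, -5.6]
gripper_width: 0.0331
```

```bash
cat >> m.py <<'E'
def scan(W,T,dz,yawg,xr,yr):
    pass
E
python3 - <<'E'
from m import *
from rig import bot
s,c,T,W=wrist(bot,"w4")
print({k:np.round(s[k],4).tolist() for k in("t","ee_pos","ee_rot","contact_force","torque","gripper_width")})
m=(W[...,2]>.05)&(W[...,2]<.085)&(W[...,1]>-.05)&(W[...,1]<.2)&(W[...,0]<.7)
m[270:]=False
q=W[m];print(len(q),np.round(q.min(0),3),np.round(q.max(0),3))
# fit plane of foot top
k=(W[...,2]>.05)&(W[...,2]<.085)&m
A=np.c_[q[:,:2],np.ones(len(q))];r=np.ones(len(q),bool)
for _ in range(6):
    p=np.linalg.lstsq(A[r],q[r,2],rcond=None)[0];e=q[:,2]-A@p;r=abs(e)<.003
print("plane",p,r.sum())
E
```

```text
{'t': 4.8, 'ee_pos': [0.5072, 0.065, 0.1009], 'ee_rot': [-179.9844, 0.0545, 28.4676], 'contact_force': [-0.3973, 0.0831, -5.6485], 'torque': [-0.0444, 0.0903, 0.0124], 'gripper_width': 0.0331}
32260 [0.488 0.027 0.054] [0.631 0.156 0.084]
plane [ 0.00055335 -0.00656945  0.06830163] 21628
```

View pics/w4.png

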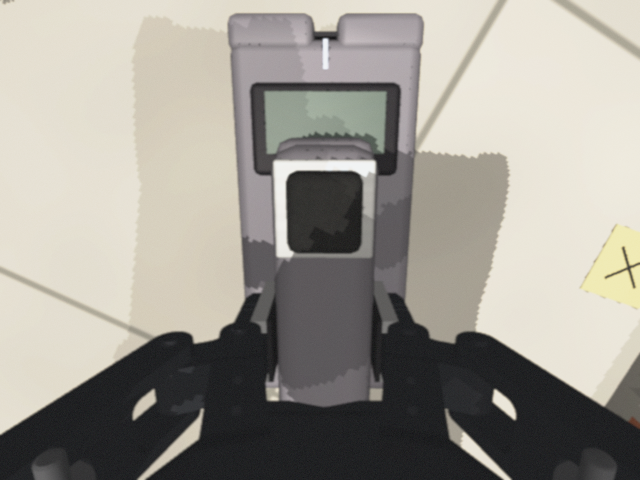

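Run:
```python
from m import *
c=np.load("w4.npz");Wt=cloud(c,c["mount"])  # tool frame
z=Wt[...,2];print(Wt[60,280],Wt[60,390],Wt[38,270],Wt[200,255])
L=[];R=[]
for v in range(50,235,4):
    m=(z[v]>.0)&(z[v]<.05)
    y=Wt[v,m];
    if len(y): a=y[y[:,1].argmin()];b=y[y[:,1].argmax()];L.append(a);R.append(b)
L=np.array(L);R=np.array(R)
for q in(L,R):
    p=np.polyfit(q[:,0],q[:,1],1);print(np.degrees(np.arctan(p[0])),p, q[[0,-1]].round(4).tolist())
m=(z<.05)&(z>.0);m[100:]=False
for u in(250,280,300,350,370,400):
    q=Wt[:,u][m[:,u]];print(u,q[q[:,0].argmax()].round(4))
print(Wt[165,325],Wt[210,325],Wt[255,325])
k=(z<-.028)&(z>-.06);k[270:]=False;k[:150]=False
q=Wt[k];print(k.sum(),q.min(0),q.max(0),np.median(q,0))
T=c["TT"];print(proj(c,T,[.5895,-.132,0]))
# mark
fo=240/np.tan(np.radians(float(c["vfov"]))/2);px=(628,266)
r=T[:3,:3]@np.array([(px[0]-c["cx"])/fo,-(px[1]-c["cy"])/fo,-1]);print(T[:3,3]-r*T[2,3]/r[2])
```

```text
[ 0.09945388 -0.01855025  0.03334213] [0.09946879 0.02980431 0.033595  ] [ 0.10810601 -0.02255145  0.03297587] [ 0.03738195 -0.03263806  0.03339955]
0.1838699917531125 [ 0.00320915 -0.04161438] [[0.104, -0.0404, 0.0358], [0.0195, -0.0412, 0.0367]]
0.24743823005756405 [0.00431864 0.04322334] [[0.104, 0.043, 0.0364], [0.0193, 0.0433, 0.0373]]
250 [ 0.1187 -0.0313  0.0364]
280 [ 0.1188 -0.0183  0.0368]
300 [ 0.1188 -0.0096  0.0368]
350 [0.1183 0.012  0.0352]
370 [0.1186 0.0207 0.0362]
400 [0.1183 0.0335 0.0352]
[ 0.05929175  0.00098476 -0.03527632] [ 0.04757768  0.00096026 -0.04287835] [ 0.03206096  0.0009865  -0.03560938]
11836 [ 0.02469056 -0.01557146 -0.04496708] [ 0.06335172  0.01685726 -0.02800139] [ 0.04738989  0.00067852 -0.04003193]
[[625.60011373 266.47468582]]
[ 0.59057587 -0.13324557  0.        ]
```

move_arm:
  deltas: "0 0 0 3; -1 1 0 7; -2 2.5 0 11; -3.5 4.3 0 15; -5 6.1 0 18; -6.5 8 0 18.9; -8 9.8 0 18.9; -9.5 11.6 0 18.9; -11 13.5 0 18.9; -12.2 15 0 18.9; -13 15.9 0 18.9; -13 15.9 0 18.9; -13 15.9 0 18.9; -13 15.9 0 18.9; -13 15.9 0 18.9"

```text
t: 6.1
ee_pos: [0.4693, -0.1352, 0.1013]
ee_rot: [-179.9, -0.0, 9.7]
contact_force: [-0.3, -0.7, -5.8]
gripper_width: 0.0331
```

```bash
cat > look.py <<'E'
import sys
from m import *
from rig import bot
f=sys.argv[1]
s,c,T,W=wrist(bot,f)
print({k:np.round(s[k],4).tolist() for k in("t","ee_pos","ee_rot","contact_force","torque","gripper_width")})
k,a,p=face(W);print("face",k,a,p)
Wt=cloud(c,c["mount"]);z=Wt[...,2]
L=[]
for v in range(50,235,4):
    m=(z[v]>.0)&(z[v]<.05)&(abs(Wt[v,:,1])<.06)
    y=Wt[v,m]
    if len(y): L.append(y[y[:,1].argmin()])
L=np.array(L)
q=np.polyfit(L[:,0],L[:,1],1);print("left edge yaw,y@.025",np.degrees(np.arctan(q[0])),np.polyval(q,.025))
n=np.array([-np.sin(np.radians(9.4)),np.cos(np.radians(9.4))]);d=np.array([n[1],-n[0]])
# scanner left edge (far from face) distances to face, using world of L
Lw=W[0,0]*0+(np.c_[L,np.ones(len(L))]@toolT(s).T)[:,:3]
dd=Lw[:,:2]@n-np.polyval(p,Lw[:,:2]@d);print("left edge dist to face nose..tail",dd[[0,1,2,-3,-2,-1]].round(4))
print("mark px",proj(c,T,[.5899,-.1333,0]))
E
python3 look.py w5
```

```text
{'t': 6.1, 'ee_pos': [0.4693, -0.1352, 0.1013], 'ee_rot': [-179.9498, -0.0148, 9.6735], 'contact_force': [-0.3265, -0.7023, -5.8056], 'torque': [0.0562, 0.1121, 0.0103], 'gripper_width': 0.0331}
face 6782 9.318229456616102 [-0.00142717 -0.26846514]
left edge yaw,y@.025 0.22887406960792817 -0.04191143061441922
left edge dist to face nose..tail [0.1005 0.1015 0.1017 0.1013 0.1016 0.1009]
mark px [[353.77233403  46.79281181]]
```

View pics/w5.png

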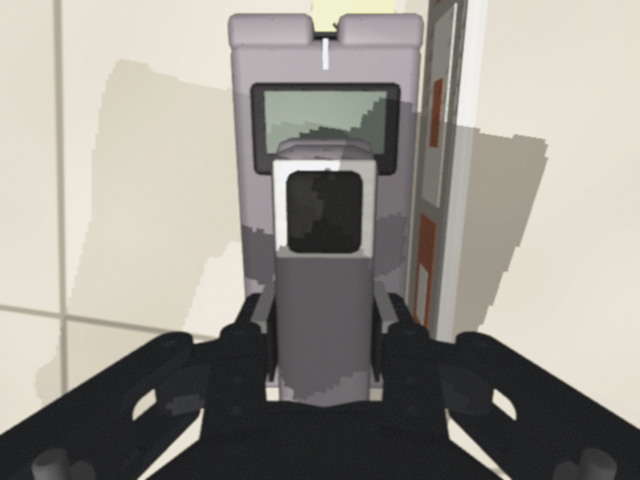

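move_arm:
  deltas: "-0.05 0.3 0.5 0; -0.05 0.6 1 0; -0.05 0.9 1.5 0; -0.05 0.9 2 0; -0.05 0.9 2.3 0; -0.05 0.9 2.5 0; -0.05 0.9 2.6 0; -0.05 0.9 2.6 0; -0.05 0.9 2.6 0; -0.05 0.9 2.6 0"

```text
t: 6.98
ee_pos: [0.4705, -0.1455, 0.0756]
ee_rot: [180.0, -0.0, 9.6]
contact_force: [-0.3, 0.2, -5.8]
gripper_width: 0.033
```

```bash
python3 look.py w6
```

```text
{'t': 6.9833, 'ee_pos': [0.4705, -0.1455, 0.0756], 'ee_rot': [179.9833, -0.0341, 9.5852], 'contact_force': [-0.2786, 0.1625, -5.8323], 'torque': [-0.0232, 0.0599, -0.0266], 'gripper_width': 0.033}
face 6982 10.444018622734704 [ 0.01822358 -0.27732051]
left edge yaw,y@.025 0.08621194274116152 -0.041789041059886144
left edge dist to face nose..tail [0.0882 0.089  0.0893 0.0906 0.0907 0.09  ]
mark px [[337.61935372  34.44285453]]
```

move_arm:
  deltas: "0 0 0.1 0; 0 0 0.15 0; 0 0 0.2 0; 0 0 0.25 0; 0 0 0.3 0; 0 0 0.35 0; 0 0 0.35 0; 0 0 0.35 0; 0 0 0.35 0"

```text
t: 7.78
ee_pos: [0.4701, -0.1456, 0.0719]
ee_rot: [180.0, 0.0, 9.6]
contact_force: [-0.8, -0.1, -3.3]
gripper_width: 0.0333
```

move_arm:
  deltas: "0 0 0.03 0; 0 0.1 0.05 0; 0 0.2 0.05 0; 0 0.3 0.05 0; 0 0.35 0.05 0; 0 0.4 0.05 0; 0 0.4 0.05 0; 0 0.4 0.05 0"

```text
t: 8.45
ee_pos: [0.4714, -0.1479, 0.0716]
ee_rot: [-179.9, -0.1, 9.6]
contact_force: [-1.8, 4.5, 3.6]
gripper_width: 0.0332
```

```bash
python3 look.py w7;python3 - <<'E'
from m import *
from rig import bot
c=bot.camera("scene");np.savez("s7.npz",**c)
cv2.imwrite("pics/s7.png",cv2.resize(c["pixels"][190:290,210:350],None,fx=5,fy=5,interpolation=cv2.INTER_CUBIC))
E
```

```text
{'t': 8.45, 'ee_pos': [0.4714, -0.1479, 0.0716], 'ee_rot': [-179.8987, -0.0577, 9.6302], 'contact_force': [-1.8129, 4.4655, 3.6137], 'torque': [1.7417, 0.5803, 0.2103], 'gripper_width': 0.0332}
face 3651 9.72905740289636 [ 0.0057432  -0.26544611]
left edge yaw,y@.025 0.09638056430584666 -0.042039297150355676
left edge dist to face nose..tail [0.0808 0.0817 0.0822 0.0816 0.0819 0.0823]
mark px [[333.59283217  33.61012582]]
```

View pics/s7.png

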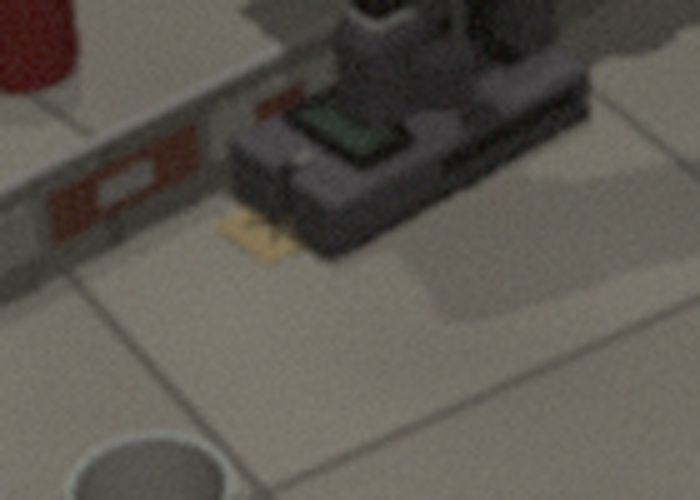

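View pics/w7.png

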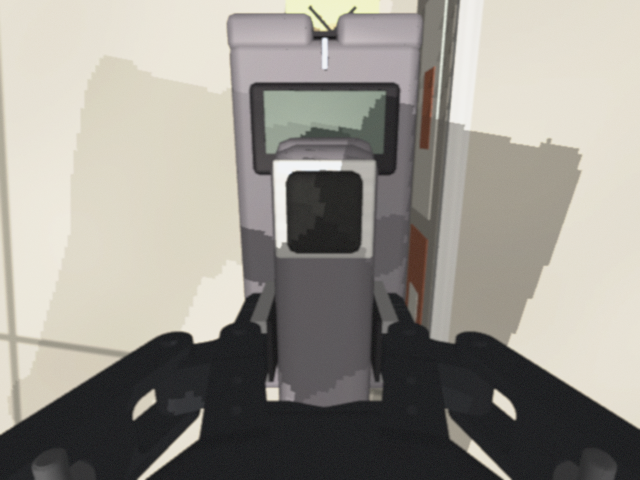

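move_arm:
  deltas: "0 0 -0.06 0; 0 0 -0.06 0; 0 0.1 -0.06 0; 0 0.2 -0.06 0; 0 0.3 -0.06 0; 0 0.3 -0.06 0; 0 0.3 -0.06 0"

```text
t: 9.13
ee_pos: [0.4715, -0.1513, 0.0717]
ee_rot: [-179.9, -0.0, 9.6]
contact_force: [0.1, 4.3, -3.2]
gripper_width: 0.0333
```

```bash
python3 look.py w8
```

```text
{'t': 9.1333, 'ee_pos': [0.4715, -0.1513, 0.0717], 'ee_rot': [-179.8948, -0.0212, 9.5665], 'contact_force': [0.1062, 4.3253, -3.182], 'torque': [1.5129, 0.011, -0.233], 'gripper_width': 0.0333}
face 4481 9.324713667701793 [-0.001314   -0.26321539]
left edge yaw,y@.025 0.3696049422197892 -0.04206510650125129
left edge dist to face nose..tail [0.0785 0.0794 0.0794 0.0794 0.0797 0.0801]
mark px [[326.93095969  32.53326251]]
```

View pics/w8.png

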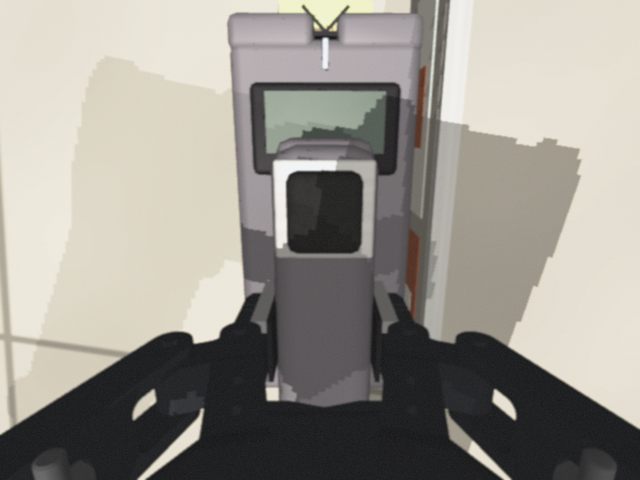

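move_arm:
  deltas: "0 0.1 0 0; 0 0.2 0 0; 0 0.3 0 0; 0 0.4 0 0; 0 0.4 0 0; 0 0.4 0 0"

```text
t: 9.68
ee_pos: [0.4715, -0.1516, 0.0717]
ee_rot: [-179.6, 0.0, 9.6]
contact_force: [-1.1, 11.7, 0.3]
gripper_width: 0.0333
```

```bash
python3 look.py w9
python3 - <<'E'
from m import *
im=cv2.imread("pics/w9.png");cv2.imwrite("pics/w9c.png",cv2.resize(im[0:90,220:480],None,fx=3,fy=3,interpolation=cv2.INTER_CUBIC))
E
```

```text
{'t': 9.6833, 'ee_pos': [0.4715, -0.1516, 0.0717], 'ee_rot': [-179.6157, 0.0458, 9.6395], 'contact_force': [-1.1319, 11.6666, 0.3103], 'torque': [2.5437, 0.4046, -0.3777], 'gripper_width': 0.0333}
face 4483 9.250630455090306 [-0.002607   -0.26258019]
left edge yaw,y@.025 0.3641723669149358 -0.04199400393046485
left edge dist to face nose..tail [0.0785 0.0794 0.0797 0.0792 0.0796 0.0798]
mark px [[327.38160614  32.29740242]]
```

View pics/w9c.png

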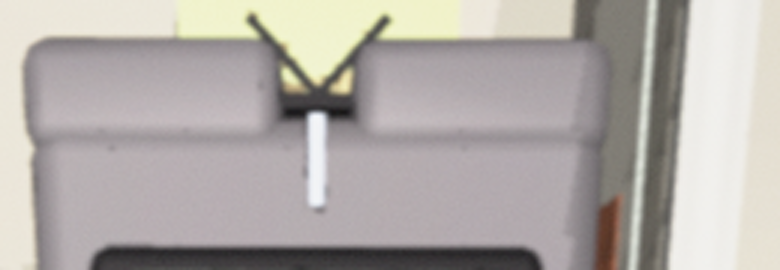

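Run:
```python
from m import *
c=np.load("w9.npz");Wt=cloud(c,c["mount"]);T=c["TT"];W=cloud(c,T)
M=c["mount"];fo=240/np.tan(np.radians(float(c["vfov"]))/2)
def hit(px,z):
    r=M[:3,:3]@np.array([(px[0]-c["cx"])/fo,-(px[1]-c["cy"])/fo,-1]);return M[:3,3]+r*(z-M[2,3])/r[2]
print("cross",hit((326.7,32.3),.0715), hit((326.7,32.3),.0717+.0))
for v in range(14,46,2): print(v,Wt[v,326].round(4),Wt[v,290].round(4),Wt[v,360].round(4))
```

```text
cross [0.11980594 0.00195387 0.0715    ] [0.11985426 0.00195529 0.0717    ]
14 [0.1279 0.0016 0.0698] [ 0.1175 -0.0139  0.0328] [0.1176 0.0159 0.0335]
16 [0.1266 0.0016 0.0686] [ 0.1162 -0.0138  0.031 ] [0.1169 0.0159 0.0337]
18 [0.1258 0.0016 0.069 ] [ 0.1163 -0.0141  0.0341] [0.1158 0.0158 0.0321]
20 [0.1253 0.0016 0.0706] [ 0.1147 -0.0139  0.0311] [0.1147 0.0157 0.0311]
22 [0.124  0.0016 0.0692] [ 0.1144 -0.014   0.0325] [0.1144 0.0159 0.0329]
24 [0.1232 0.0016 0.0696] [ 0.1135 -0.014   0.0323] [0.1134 0.0158 0.0317]
26 [0.1226 0.0016 0.0709] [ 0.1131 -0.0141  0.0335] [0.1128 0.0159 0.0327]
28 [0.1211 0.0016 0.0684] [ 0.1121 -0.0141  0.0328] [0.1118 0.0158 0.0315]
30 [0.1204 0.0016 0.0694] [ 0.1114 -0.0141  0.033 ] [0.1114 0.016  0.033 ]
32 [0.1106 0.0014 0.0329] [ 0.1106 -0.0141  0.0328] [0.1107 0.016  0.0334]
34 [0.1101 0.0014 0.0341] [ 0.1098 -0.0141  0.0329] [0.1094 0.0159 0.0311]
36 [0.1096 0.0014 0.0354] [ 0.1088 -0.0141  0.032 ] [0.1089 0.016  0.0322]
38 [0.108  0.0014 0.0318] [ 0.108  -0.0141  0.0319] [0.108  0.016  0.0318]
40 [0.1073 0.0014 0.0321] [ 0.1076 -0.0142  0.0334] [0.1072 0.016  0.0317]
42 [0.1066 0.0014 0.0324] [ 0.1064 -0.0141  0.0313] [0.1065 0.016  0.032 ]
44 [0.1056 0.0014 0.0314] [ 0.1058 -0.0142  0.0326] [0.1057 0.016  0.0318]
```

move_arm:
  deltas: "0 -0.1 0 0; 0 -0.2 0 0; 0 -0.3 0 0; 0 -0.3 0 0; 0 -0.3 0 0"

```text
t: 10.15
ee_pos: [0.4714, -0.1513, 0.0716]
ee_rot: [-179.8, -0.0, 9.6]
contact_force: [-0.2, 7.0, -0.7]
gripper_width: 0.0332
```

move_arm:
  deltas: "0 -0.1 0 0; 0 -0.15 0 0; 0 -0.15 0 0; 0 -0.15 0 0"

```text
t: 10.48
ee_pos: [0.4714, -0.1513, 0.0717]
ee_rot: [-179.9, -0.0, 9.6]
contact_force: [-0.0, 5.1, -3.3]
gripper_width: 0.0332
```

move_arm:
  deltas: "0 0 0 0; 0 0 0 0; 0 0 0 0; 0 0 0 0; 0 0 0 0; 0 0 0 0; 0 0 0 0"
  grip: 0.4

```text
t: 11.07
ee_pos: [0.4713, -0.1523, 0.072]
ee_rot: [180.0, -0.0, 9.6]
contact_force: [0.1, 0.9, -0.4]
gripper_width: 0.0512
```

```bash
python3 look.py w10
python3 - <<'E'
from m import *
im=cv2.imread("pics/w10.png");cv2.imwrite("pics/w10c.png",cv2.resize(im[0:90,220:480],None,fx=3,fy=3,interpolation=cv2.INTER_CUBIC))
E
```

```text
{'t': 11.0667, 'ee_pos': [0.4713, -0.1523, 0.072], 'ee_rot': [179.9677, -0.0104, 9.5602], 'contact_force': [0.0509, 0.8703, -0.3925], 'torque': [-0.0509, -0.0323, 0.0101], 'gripper_width': 0.0512}
face 5224 8.089317667657987 [-0.02287971 -0.2519186 ]
left edge yaw,y@.025 0.348062440075356 -0.04317709609600912
left edge dist to face nose..tail [0.0793 0.0808 0.0806 0.0782 0.0781 0.0786]
mark px [[324.65093808  32.01594197]]
```

View pics/w10.png

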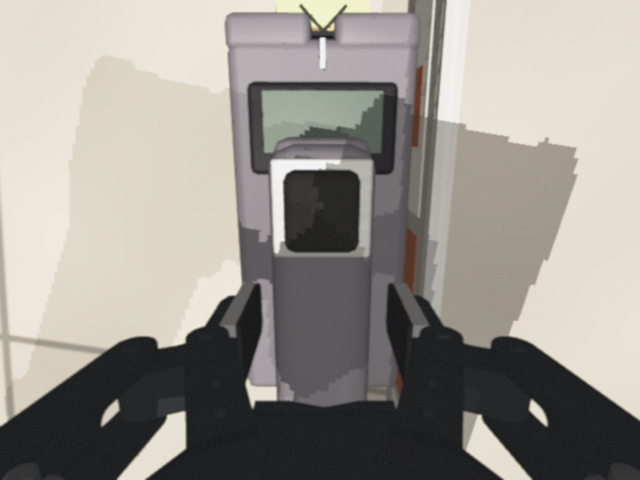

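View pics/w10c.png

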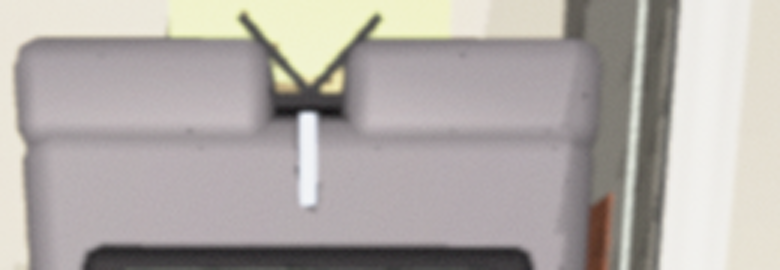

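move_arm:
  deltas: "0 0 -1 0; 0 0 -3 0; 0 0 -5.5 0; 0 0 -8 0; 0 0 -9 0; 0 0 -9 0; 0 0 -9 0; 0 0 -9 0"

```text
t: 11.78
ee_pos: [0.4701, -0.1518, 0.1606]
ee_rot: [-179.9, 0.1, 9.6]
contact_force: [-0.4, 0.5, -0.1]
gripper_width: 0.0512
```

Run:
```python
from m import *
from rig import bot
s,c,T,W=wrist(bot,"w11")
print({k:np.round(s[k],4).tolist() for k in("t","ee_pos","ee_rot","contact_force","gripper_width")})
X=(.35,.65);Y=(-.19,-.05)
print("foot",rect(W,.03,.046,X,Y));print("bar",rect(W,.095,.108,X,Y));print("key",rect(W,.110,.12,X,Y))
print("box",rect(W,.058,.075,(.2,.9),(-.35,-.1)))
k,a,p=face(W);print("face",k,a,p)
Wt=cloud(c,c["mount"]);z=Wt[...,2]
k=(W[...,2]>.110)&(W[...,2]<.12)&(abs(Wt[...,1])<.02)
q=Wt[k];print("key tool",q.min(0),q.max(0),np.median(q[:,2]))
im=c["pixels"];cv2.imwrite("pics/w11.png",im)
```

```text
{'t': 11.7833, 'ee_pos': [0.4701, -0.1518, 0.1606], 'ee_rot': [-179.9371, 0.1414, 9.5698], 'contact_force': [-0.3723, 0.4779, -0.1325], 'gripper_width': 0.0512}
foot (16109, ((512.01416015625, -144.74307250976562), (220.57728576660156, 86.5675277709961), 9.258613586425781))
bar (10305, ((473.15625, -151.29978942871094), (129.26596069335938, 34.612728118896484), 9.388019561767578))
key (1930, ((517.1151123046875, -144.15335083007812), (23.68427085876465, 22.02785301208496), 10.039276123046875))
box (68567, ((458.6568603515625, -263.50537109375), (346.45941162109375, 131.2800750732422), 9.39299201965332))
face 3715 10.908350371294244 [ 0.02633176 -0.27702799]
key tool [ 0.03586794 -0.01077062  0.04388918] [0.05956312 0.01125826 0.050332  ] 0.046533637396072525
```

View pics/w11.png

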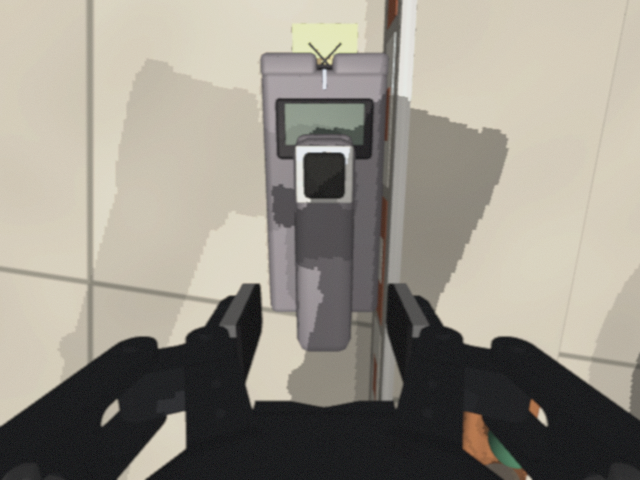

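move_arm:
  deltas: "1 0 0 0; 2.5 0 0 0; 4 0 0 0; 4.8 0 0 0; 4.8 0 1 0; 4.8 0 2 0; 4.8 0 3 0; 4.8 0 3 0; 4.8 0 3 0; 4.8 0 3 0; 4.8 0 3 0; 4.8 0 3 0"
  grip: 1

```text
t: 12.83
ee_pos: [0.5189, -0.1442, 0.1325]
ee_rot: [180.0, -0.1, 9.6]
contact_force: [0.3, 0.2, 0.3]
gripper_width: -0.0005
```

Run:
```python
from m import *
from rig import bot
s,c,T,W=wrist(bot,"w12")
print({k:np.round(s[k],4).tolist() for k in("t","ee_pos","ee_rot","contact_force","gripper_width")})
c=bot.camera("scene");np.savez("s12.npz",**c)
cv2.imwrite("pics/s12.png",cv2.resize(c["pixels"][170:290,210:370],None,fx=5,fy=5,interpolation=cv2.INTER_CUBIC))
```

```text
{'t': 12.8333, 'ee_pos': [0.5189, -0.1442, 0.1325], 'ee_rot': [179.9583, -0.0635, 9.5584], 'contact_force': [0.3427, 0.2036, 0.3114], 'gripper_width': -0.0005}
```

View pics/w12.png

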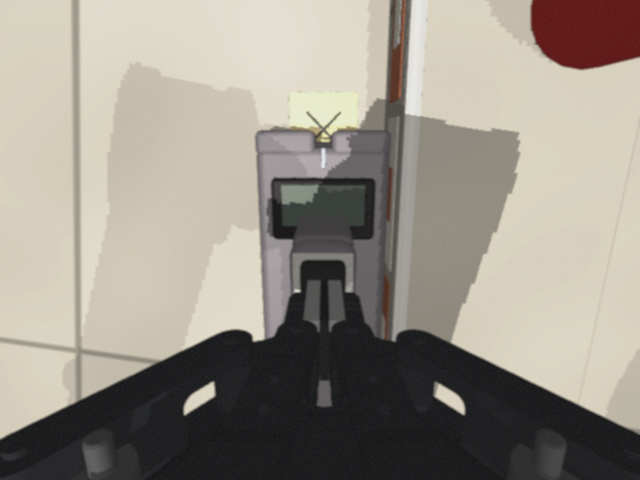

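View pics/s12.png

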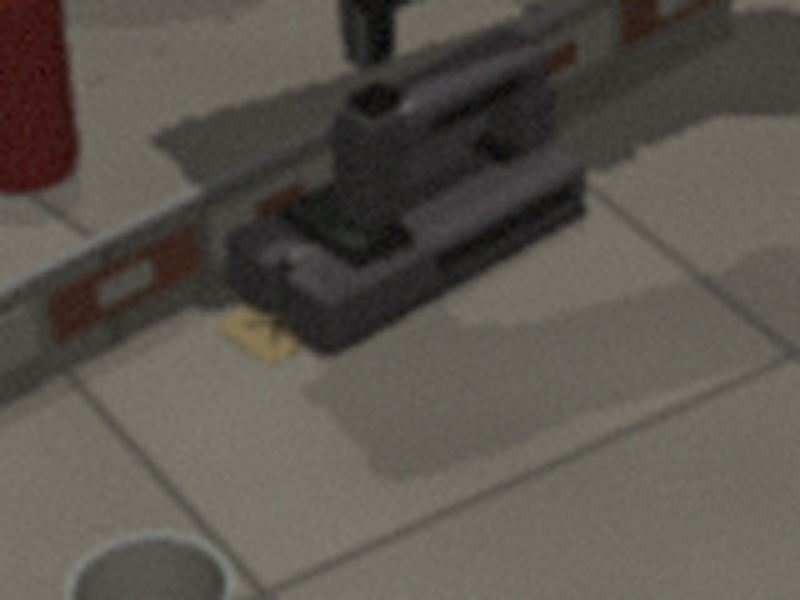

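Run:
```python
from m import *
a=np.radians(9.4);d=np.array([np.cos(a),np.sin(a)])
for f,(y0,y1,x0,x1) in(("w11",(30,100,270,380)),("w12",(95,165,270,380))):
    c=np.load(f+".npz");T=c["TT"];W=cloud(c,T);im=c["pixels"]
    cv2.imwrite(f"pics/{f}c.png",cv2.resize(im[y0:y1,x0:x1],None,fx=7,fy=7,interpolation=cv2.INTER_CUBIC))
    m=(W[...,2]>.02)&(W[...,2]<.042)
    for u in(290,350):
        q=W[:,u][m[:,u]];print(f,u,"nose max d",(q[:,:2]@d).max())
    for r in(.5,):pass
```

```text
w11 290 nose max d 0.5585543464525471
w11 350 nose max d 0.5588096858343837
w12 290 nose max d 0.5593364735684032
w12 350 nose max d 0.5594267386414375
```

View pics/w11c.png

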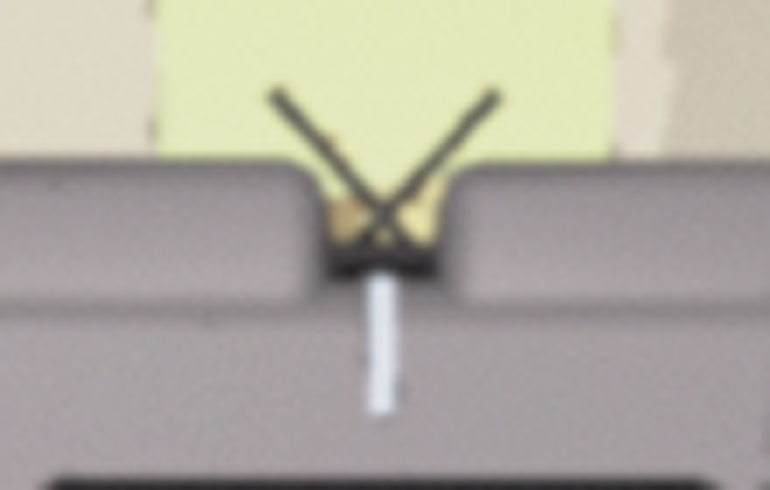

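View pics/w12c.png

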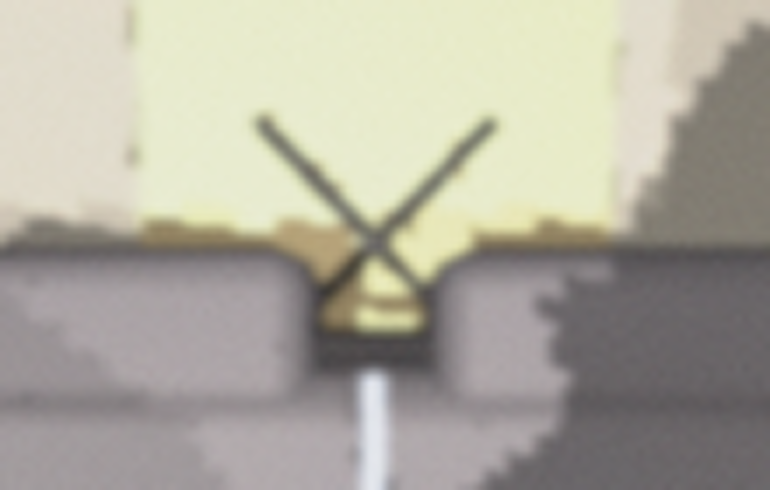

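Run:
```python
from m import *
a=np.radians(9.4);d=np.array([np.cos(a),np.sin(a)])
def hit(c,px,z):
    T=c["TT"];fo=240/np.tan(np.radians(float(c["vfov"]))/2)
    r=T[:3,:3]@np.array([(px[0]-c["cx"])/fo,-(px[1]-c["cy"])/fo,-1]);return (T[:3,3]+r*(z-T[2,3])/r[2])[:2]@d
for f,x,n in(("w11",(270+384/7,30+212/7),(323,30+160/7)),("w12",(270+375/7,95+241/7),(323,95+247/7))):
    c=np.load(f+".npz");print(f,"cross",hit(c,x,0),"nose edge @38,35,30,0",[round(hit(c,n,z),4) for z in(.038,.035,.03,0)])
```

```text
w11 cross 0.5608500287431869 nose edge @38,35,30,0 [np.float64(0.5586), np.float64(0.5592), np.float64(0.5602), np.float64(0.566)]
w12 cross 0.5602790967674568 nose edge @38,35,30,0 [np.float64(0.5592), np.float64(0.5592), np.float64(0.5593), np.float64(0.5597)]
```

move_arm:
  deltas: "-0.1 0 0.5 0; -0.15 0 1 0; -0.15 0 1.4 0; -0.15 0 1.7 0; -0.15 0 1.7 0; -0.15 0 1.7 0; -0.15 0 1.7 0"

```text
t: 13.52
ee_pos: [0.5172, -0.1442, 0.1149]
ee_rot: [-180.0, -0.0, 9.6]
contact_force: [0.2, -0.7, -1.1]
gripper_width: -0.0002
```

move_arm:
  deltas: "0 0 0.1 0; 0 0 0.2 0; 0 0 0.3 0; 0 0 0.4 0; 0 0 0.5 0; 0 0 0.5 0; 0 0 0.5 0"

```text
t: 14.1
ee_pos: [0.5174, -0.1443, 0.1103]
ee_rot: [180.0, -0.0, 9.6]
contact_force: [-1.6, 1.3, 4.8]
gripper_width: 0.0006
```

move_arm:
  deltas: "0 0 0.1 0; 0 0 0.2 0; 0 0 0.3 0; 0 0 0.4 0; 0 0 0.4 0; 0 0 0.4 0"

```text
t: 14.6
ee_pos: [0.5175, -0.1443, 0.108]
ee_rot: [179.9, -0.0, 9.6]
contact_force: [-4.2, 0.7, 14.6]
gripper_width: 0.0001
```

move_arm:
  deltas: "-0.05 0 0 0; -0.1 0 0 0; -0.1 0 0 0; -0.1 0 0 0; -0.1 0 0 0; -0.1 0 0 0"

```text
t: 15.1
ee_pos: [0.5174, -0.1443, 0.1081]
ee_rot: [179.9, -0.2, 9.6]
contact_force: [-2.6, 1.1, 13.3]
gripper_width: 0.0
```

Run:
```python
from m import *
from rig import bot
s,c,T,W=wrist(bot,"w13")
print({k:np.round(s[k],4).tolist() for k in("t","ee_pos","ee_rot","contact_force","torque","gripper_width")})
cv2.imwrite("pics/w13c.png",cv2.resize(c["pixels"][0:300,230:450],None,fx=2,fy=2,interpolation=cv2.INTER_CUBIC))
c=bot.camera("scene")
cv2.imwrite("pics/s13.png",cv2.resize(c["pixels"][130:310,190:390],None,fx=3.3,fy=3.3,interpolation=cv2.INTER_CUBIC))
c=bot.camera("top");W=cloud(c,c["T"]);cv2.imwrite("pics/t13.png",c["pixels"])
```

```text
{'t': 15.1, 'ee_pos': [0.5174, -0.1443, 0.1081], 'ee_rot': [179.922, -0.1628, 9.5798], 'contact_force': [-2.5861, 1.1421, 13.2885], 'torque': [0.2134, 0.6209, -0.0454], 'gripper_width': 0.0}
```

View pics/w13c.png

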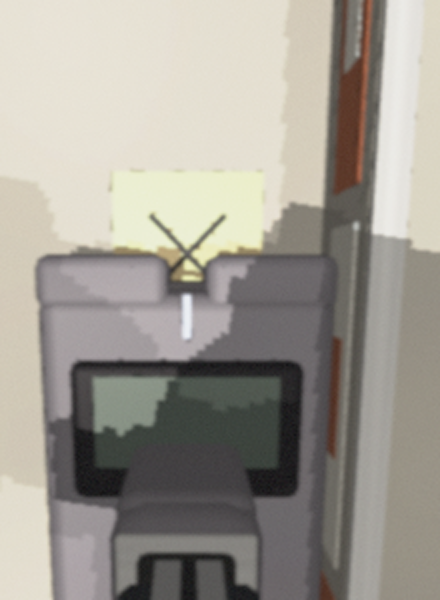

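View pics/s13.png

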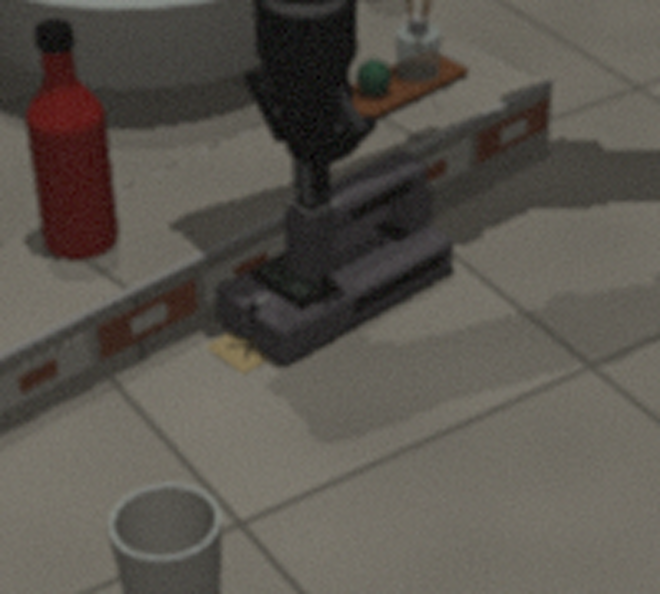

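View pics/t13.png

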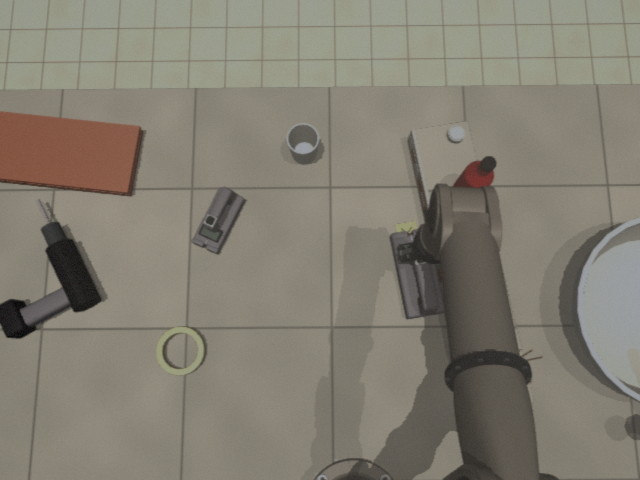

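```bash
python3 -c "
from rig import bot
print(bot.finish_job())"
```

```text
the job is handed in; nothing more can be done
None
```

I placed the scanner against the boxing with its notch at the cross. I then pressed the key fully down and handed the job in at about 15 s of the 48 s, still holding the key.

- **Choosing and placing:** I picked the larger, 190 × 86 mm scanner. I lowered it onto the counter beside the boxing and slid it in. It stopped moving at 11.7 N of side push. Then I eased off and opened the gripper.
- **Flush:** After release, the handle and the boxing measured the same angle (9.4°), and the scanner's centre line was 43.0 mm from the boxing's front face.
- **Notch:** The last close view shows the notch centred on the cross from side to side. I measured the nose edge as 0.6 to 1.5 mm short of the cross, within the 2 mm camera calibration. It was not corrected further.
- **Key:** The key was held with 13.3 N at the end, and 14.6 N was the highest reading, against a limit of about 25 N. The finger tip went from the key's 113 mm to 108 mm above the counter. The force then rose well past 6 N, so the key is fully down.
- **Side force:** About 2.6 N of sideways push was still left at the end. The pictures showed no movement of the scanner.
- **Disagreements:** The scene camera put the cross up to 9 mm from where the wrist camera did, so I relied on the wrist camera. Some close-range fits of the boxing's face were also off, because the scanner was in the way.
- **Bystanders:** The tumbler and tape roll are where they were in the last top picture. The arm partly hides the shampoo bottle there, but the visible part is unmoved.

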